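# Sort two sanding blocks by the grit felt under them

## Task

The two sanding blocks look alike, but one sole is coarse and the other fine. Slide at least one of them flat on its sole about 6 cm or more across the bench to feel how strongly it drags, then set the coarse block in the middle of the yellow tray and the fine block in the middle of the blue tray, both lying flat on their soles.

Things in the scene. Friction and masses are not known exactly. Their poses are not given: they have to be found in the camera images.
- block_1: Sanding block, weighted, 0.85 kg, 48 mm high; the number says nothing of its grit. Black base 110 (own x) x 76 (own y) x 18 mm, red-brown sole; centred on it a pale wooden grip bar 90 (x) x 34 (y) mm, 18 to 48 mm above the sole. Origin: centre of the sole's underside; z up. x points roughly away from the robot; 100 mm is free to slide it along its y towards the bench's middle (world y = 0).
- block_2: The other sanding block: same look, sizes, weight, origin and axes as block_1; either may lie nearer the robot. One of the two is coarse, the other fine (numbers say nothing): slid flat under its own weight, the fine one drags with about 1.3 N (friction 0.15), the coarse one with about 7.5 N (friction 0.9), each give or take 30 percent.
- tray_coarse: Yellow open tray for the coarse block, fixed to the bench: 190 (own x) x 150 (own y) mm, walls 4 mm thick and 16 mm high, floor 4 mm thick. Origin: centre of its underside, on the bench; z up. One tray stands on the left and one on the right of the blocks, either way round.
- tray_fine: Blue open tray for the fine block, fixed to the bench: 190 (own x) x 150 (own y) mm, walls 4 mm thick and 16 mm high, floor 4 mm thick. Origin: centre of its underside, on the bench; z up. One tray stands on the left and one on the right of the blocks, either way round.
There are look-alikes about, which are no part of the job. What is shaped like the block_1 but green is not meant. Several things have the shape of the tray_coarse; the one meant has the colours described above.

How it is judged:
By the outcome, as a careful person would: the job done as asked, in the order asked, and still so for the second after the job is handed in, with the robot touching nothing.
It also fails if it takes over 51 s, if anything falls off the work surface, if the arm or the gripper's body presses on something with over 40 N, if the wrist force passes 120 N, or if a joint passes its speed limit or range.

## Robot

A 6-joint arm with a two-finger parallel gripper is mounted at the origin on the work surface. World frame = base frame: x ahead of the robot, y to its left, z up, the work surface at z = 0. Lengths are in m, angles in rad, forces in N, time in s.
With the tool pointing down it reaches from about 0.225 to 0.725 m from the base axis. Payload 3.1 kg.
Tool frame: the origin (TCP) lies at the very end of the fingers, on their centre line; the grasp point (between the pads) lies 19 mm behind it (manip.grasp_offset is the distance from the TCP to the grasp point, in m); z points along the fingers, y is the direction in which the jaws open and shut (so a half turn about z gives the same grasp; the last joint's range is limited). The gripper opens to 85 mm and grips with 20 to 120 N. Pads are 22 mm wide; open, the fingers measure 114 mm over their backs; the gripper's body (76 mm by 85 mm) begins 54 mm behind the grasp point. The pads swing forward as they close: fully open they stand 13 mm farther back than shut.
Start: joints at [-1.472, 0.048, 0.099, 1.622, 0, 1.443], TCP at [0.118, -0.512, 0.231] pointing down, gripper open.
Joint ranges: [-2.91, 2.91], [-0.99, 1.94], [-1.21, 1.42], [-2.12, 2.29], [-1.49, 1.47], [-3.14, 3.14]. Speed limits (rad/s): [2.79, 2.79, 3.14, 3.14, 3.14, 3.14].

## Interface

Orientations are given as a unit quaternion [x, y, z, w].
In Python, from workcell import manip gives the robot as it stands.
- The arm moves only by the tool move_arm, never from a script. Its argument "increments" is a list of rows, each a list of 5 numbers: the shift along the tool's x, y, z in units of 30 mm (1.0 is 30 mm), then the turn about the tool's z in units of 10 degrees (1.0 is 10 degrees), then the closure, from -1 (fully open) to 1 (shut). In form: [[dx, dy, dz, roll, gripper], ...]. A call has 1 to 12 rows; each row is the pose to reach, as a shift and turn from the pose commanded when the call began, along the tool's axes at that moment; what a row does not reach only later rows make up. A row lasts 1/8 s, in which the tool goes at most 62.5 mm and 10.7 degrees, less where a joint would pass 70% of its speed; a pose out of reach is approached as far as the arm can. A call with a gripper value outside its range is refused whole. The fingers move at their own pace and stop on an object; "newtons" is the grip in N (left out, the last holds). Time passes only in rows, so rows that repeat a pose let the fingers close. It gives the time, the measured TCP pose, the force and the opening at its end, in the units of the state.
- manip.sense(): the state, without advancing time (a new reading comes with each control period).
- manip.camera(name): name is "side" or "top" or "wrist"; returns a dict with "frame" (420x560x3 uint8, red, green, blue), "z_map" (420x560 float32, m along the optical axis (not along the pixel's ray), 0 where there is no reading), "fx", "fy", "cx", "cy" (pixels), "origin" and "attitude" of the camera in the world. Camera axes: x right, y up, looking along -z (the intrinsics and any distortion apply to the point x, -y, -z); pixel columns grow to the right and rows downward; lengths in m; the calibration is good to about 2 mm. The wrist camera is an equidistant fisheye: a pixel r from the principal point sees the ray r / f radians off the axis. A picture is of the moment at which its call begins.
- manip.job_done(): hands the job in, once; it reports no verdict.
The state is a dict: "time": time; "joint_positions": joint angles; "qvel": joint speeds; "joint_efforts": joint torques, N m; "position": TCP position; "tcp_rot": TCP orientation; "force": force on the tool from outside, world axes, zero at the start; "torque": the same for the moment, N m; "grip_width": finger opening in m.
Only numpy, scipy, OpenCV 4.12 (cv2) and the standard library are available. Lean on these libraries where they do the work, as an engineer would, in place of code of your own. Each camera call takes 0.05 s, during which the arm holds its last target.

## Working session

There is one attempt and no reset: what is moved stays moved. The work goes in short steps, Python scripts to look and compute and a tool call to move; the robot and the scene stay as the last step left them, time stands still between calls to the robot, and variables do not carry over. Pictures are saved under pics/ and viewed, and the job is handed in when it is done.

Besides the shell and the picture viewer there is one more tool, called after "Call:" as name([rows], argument=value, ...), one row to a line, values as JSON. move_arm: Moves the arm, as the interface text tells. Its arguments: {"type":"object","properties":{"increments":{"type":"array"},"newtons":{"type":"number"}},"required":["increments"]}

```bash
ls; mkdir -p pics
python3 - <<'E'
from workcell import manip
import cv2, numpy as np, pickle
s=manip.sense(); print(s); print(manip.grasp_offset)
d={}
for n in("top","side"):
    c=manip.camera(n); d[n]=c
    print(n,{k:c[k] for k in c if k not in("frame","z_map")})
    cv2.imwrite(f"pics/{n}0.png",c["frame"][:,:,::-1])
pickle.dump(d,open("c0.pkl","wb"))
E
```

```text
pics
{'time': 0.0, 'joint_positions': array([-1.47181747e+00,  4.87341171e-02,  9.75922688e-02,  1.62199953e+00,
        2.08605904e-05,  1.44300552e+00]), 'qvel': array([-0.00196807, -0.00023667,  0.00111364, -0.00234594, -0.00038279,
        0.00160489]), 'joint_efforts': array([-1.58038438e-03, -3.38777196e+01,  3.20017469e+01,  2.00028950e-02,
       -4.01617281e-04, -2.33896721e-06]), 'position': array([ 0.11797434, -0.51094634,  0.23012302]), 'tcp_rot': array([ 9.93578142e-01,  1.13141951e-01,  2.73199873e-05, -1.17225293e-03]), 'force': array([-0.12086988, -0.28120741, -0.43105763]), 'torque': array([-0.03245014,  0.0394195 , -0.01009672]), 'grip_width': 0.08526751042279229}
0.0187
top {'fx': 460.11760050410635, 'fy': 460.11760050410635, 'cx': 280.64686362646825, 'cy': 212.81344071675232, 'origin': array([0.26878114, 0.01857888, 0.95789651]), 'attitude': array([-0.06863624,  0.07312515,  0.70785388, -0.69920287])}
side {'fx': 527.5691215882298, 'fy': 527.5691215882298, 'cx': 271.6219806856617, 'cy': 210.08735565003852, 'origin': array([ 0.27454314, -0.70990787,  0.89328853]), 'attitude': array([ 0.35044195, -0.04546254, -0.10682716,  0.92936083])}
```

View pics/top0.png

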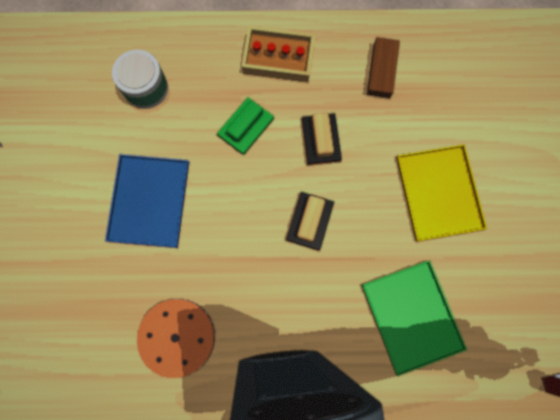

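View pics/side0.png

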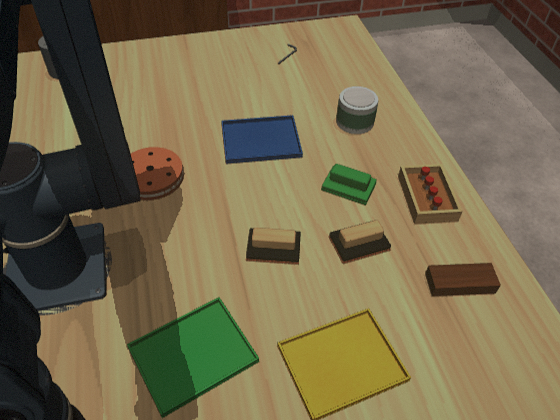

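The top view shows two black/wood blocks at about (321,138) and (310,220), the blue tray at (148,200) and the yellow tray at (440,193). The green block and the green tray are the decoys. Next I measure the poses.

```bash
cat > h.py <<'E'
import numpy as np, cv2
from scipy.spatial.transform import Rotation as R
def cast(c,uv,z):
    uv=np.atleast_2d(uv).astype(float)
    d=np.c_[(uv[:,0]-c["cx"])/c["fx"],-(uv[:,1]-c["cy"])/c["fy"],-np.ones(len(uv))]
    w=R.from_quat(c["attitude"]).apply(d); o=np.array(c["origin"])
    return o+w*((z-o[2])/w[:,2])[:,None]
def points(c):
    v,u=np.mgrid[:420,:560]; Z=c["z_map"].astype(float)
    d=np.stack([(u-c["cx"])/c["fx"],-(v-c["cy"])/c["fy"],-np.ones_like(Z)],-1)*Z[...,None]
    return R.from_quat(c["attitude"]).apply(d.reshape(-1,3)).reshape(420,560,3)+c["origin"]
def rect(P):
    (cx,cy),(w,h),a=cv2.minAreaRect((P[:,:2]*1000).astype(np.float32))
    if w<h: w,h,a=h,w,a+90
    a=(a+90)%180-90
    return [round(x,1) for x in (cx,cy,w,h,a)]
E
cat > det.py <<'E'
from h import *
def det(c):
    hsv=cv2.cvtColor(c["frame"],cv2.COLOR_RGB2HSV); P=points(c); out={}
    H,S,V=cv2.split(hsv)
    for n,m in (("blue",(H>100)&(H<125)&(S>120)),("yellow",(H>22)&(H<34)&(S>200)),("wood+black",(P[...,2]>0.008)&(P[...,2]<0.06)),("bar",(P[...,2]>0.035)&(P[...,2]<0.06))):
        m=m.astype(np.uint8); k,l,st,ce=cv2.connectedComponentsWithStats(m)
        for i in range(1,k):
            if st[i,4]>300:
                q=P[l==i]; v,u=np.nonzero(l==i)
                zt=np.median(q[:,2])
                col=np.median(c["frame"][l==i],0)
                zz=.016 if n in("blue","yellow") else None
                print(n,"px",ce[i].round(),"area",st[i,4],"z",round(zt*1000,1),"rect depth",rect(q), "ray16" if zz else "", rect(cast(c,np.c_[u,v],zz)) if zz else "ray48 %s"%rect(cast(c,np.c_[u,v],.048)),col)
E
python3 - <<'E'
import pickle; from det import *
d=pickle.load(open("c0.pkl","rb"))
for n in d: print(n); det(d[n])
E
```

```text
top
blue px [147. 201.] area 5965 z 2.8 rect depth [448.0, 179.5, 431.0, 215.2, 68.4] ray16 [491.2, 290.0, 184.4, 145.9, -5.8] [ 39.  81. 129.]
yellow px [440. 193.] area 6060 z 3.0 rect depth [449.8, -179.2, 494.3, 208.2, -70.4] ray16 [502.3, -326.8, 187.2, 150.3, 9.2] [183. 174.  10.]
wood+black px [278.  53.] area 3163 z 16.5 rect depth [824.9, 12.5, 150.4, 103.5, 81.7]  ray48 [809.6, 13.5, 147.5, 112.5, 81.4] [150.  92.  45.]
wood+black px [383.  66.] area 1509 z 30.3 rect depth [790.1, -221.0, 132.8, 55.7, -10.1]  ray48 [774.5, -214.0, 139.5, 56.4, -10.1] [100.  58.  31.]
wood+black px [150.  95.] area 528 z 35.4 rect depth [725.8, 295.3, 98.1, 42.3, -61.1]  ray48 [717.4, 291.9, 98.6, 63.0, -62.5] [32. 50. 38.]
wood+black px [245. 125.] area 1704 z 18.8 rect depth [659.2, 86.5, 110.8, 77.1, -38.2]  ray48 [644.2, 83.5, 107.3, 75.7, -38.5] [ 30. 144.  55.]
wood+black px [321. 138.] area 1719 z 18.3 rect depth [626.5, -78.7, 110.5, 76.6, 5.9]  ray48 [614.1, -74.6, 109.5, 73.8, 5.8] [70. 57. 41.]
wood+black px [442. 191.] area 797 z 13.7 rect depth [504.6, -328.9, 190.0, 151.4, 9.1]
[... 2777 characters left out ...]
3, 9.1] [136. 116.  40.]
bar px [356. 117.] area 309 z 47.2 rect depth [737.2, 282.4, 99.9, 49.1, -26.4]  ray48 [737.6, 278.7, 99.8, 67.9, -22.4] [44. 53. 38.]
bar px [351. 175.] area 519 z 45.7 rect depth [656.4, 84.2, 90.6, 39.5, -37.1]  ray48 [653.0, 76.8, 90.8, 43.1, -38.5] [ 54. 117.  56.]
bar px [361. 232.] area 646 z 46.0 rect depth [622.7, -82.0, 90.9, 36.1, 6.3]  ray48 [621.0, -86.9, 92.2, 40.5, 5.5] [159. 134.  88.]
bar px [273. 236.] area 668 z 46.0 rect depth [442.4, -52.4, 89.3, 37.8, -16.3]  ray48 [440.7, -58.4, 89.2, 42.4, -17.8] [159. 135.  89.]
bar px [ 57. 271.] area 528 z 47.7 rect depth [11.3, -35.8, 120.3, 54.4, 20.6]  ray48 [10.7, -37.9, 120.8, 66.1, 18.8] [22. 26. 28.]
```

```bash
cat > go.py <<'E'
import sys; from h import *
from workcell import manip
s=manip.sense(); x,y,z,yaw=map(float,sys.argv[1:5]); r=R.from_quat(s["tcp_rot"])
d=r.inv().apply(np.array([x,y,z])/1000-s["position"])/.03
tx=r.apply([1,0,0]); cy=np.degrees(np.arctan2(tx[1],tx[0]))
print("t",s["time"],"pos",s["position"].round(4),"yaw",cy.round(2),"w",s["grip_width"],"F",s["force"].round(2))
print("move",d.round(3),"roll",-((yaw-cy+180)%360-180)/10, "q",s["joint_positions"].round(2))
E
python3 go.py 444 -50 110 162
```

```text
t 0.1 pos [ 0.118  -0.511   0.2302] yaw 12.99 w 0.08532494268058585 F [ 0.68 -0.3   0.48]
move [ 14.043 -12.521   4.038] roll -14.900756072753552 q [-1.47  0.05  0.1   1.62  0.    1.44]
```

Call:
move_arm([
  [1.2, -1.05, 0, -1.05, -1],
  [2.4, -2.1, 0, -2.1, -1],
  [3.6, -3.15, 0, -3.15, -1],
  [4.8, -4.2, 0.3, -4.2, -1],
  [6, -5.25, 0.7, -5.25, -0.5],
  [7.2, -6.3, 1.2, -6.3, 0],
  [8.4, -7.4, 1.7, -7.35, 0],
  [9.6, -8.5, 2.2, -8.4, 0],
  [10.8, -9.6, 2.7, -9.45, 0],
  [12, -10.7, 3.2, -10.5, 0],
  [13.1, -11.7, 3.6, -11.55, 0],
  [14.04, -12.52, 4.04, -12.6, 0],
], newtons=20)

```text
time: 1.6
position: [0.4444, -0.0491, 0.1093]
tcp_rot: [0.347, 0.938, -0.0, -0.0]
force: [1.2, -1.2, 0.1]
grip_width: 0.0427
```

```bash
python3 go.py 444 -50.5 70 162
```

```text
t 1.6 pos [ 0.4444 -0.0491  0.1093] yaw 139.41 w 0.0426707013381505 F [ 1.23 -1.23  0.13]
move [-0.02  -0.043  1.309] roll -2.259370401998902 q [-0.26 -0.15 -0.33  1.39 -0.    0.45]
```

Call:
move_arm([
  [0, 0, 0, -1.05, -0.15],
  [-0.02, -0.04, 0.5, -2.1, -0.15],
  [-0.02, -0.04, 1.2, -2.26, -0.15],
  [-0.02, -0.04, 1.2, -2.26, -0.15],
  [-0.02, -0.04, 1.2, -2.26, -0.15],
])

```text
time: 2.22
position: [0.4437, -0.0522, 0.0744]
tcp_rot: [0.16, 0.987, 0.0, -0.0]
force: [-0.4, 0.0, 1.1]
grip_width: 0.0493
```

```bash
python3 go.py 444 -50.5 22 162
python3 - <<'E'
from workcell import manip; import cv2,numpy as np
c=manip.camera("wrist"); cv2.imwrite("pics/w1.png",c["frame"][:,:,::-1])
c=manip.camera("top"); cv2.imwrite("pics/t1.png",c["frame"][:,:,::-1])
E
```

```text
t 2.225 pos [ 0.4437 -0.0522  0.0744] yaw 161.56 w 0.04932405454529131 F [-0.41  0.03  1.09]
move [0.007 0.057 1.746] roll -0.04374539500267929 q [-0.27 -0.13 -0.39  1.32  0.    0.05]
```

View pics/w1.png

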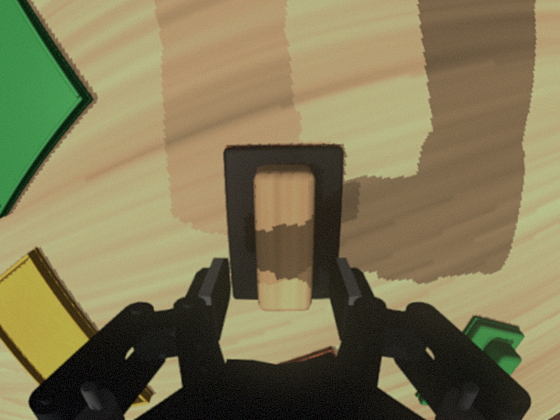

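The wrist view shows the bar (column about 285) centred between the two fingertips (columns about 225 and 343) and parallel to the pads, so I can descend.

Call:
move_arm([
  [0, 0.03, 0.9, 0, -0.15],
  [0, 0.06, 1.5, 0, -0.15],
  [0, 0.06, 1.75, 0, 0],
  [0, 0.06, 1.75, 0, 0],
  [0, 0.06, 1.75, 0, 0],
])

```text
time: 2.95
position: [0.4452, -0.0507, 0.0227]
tcp_rot: [0.16, 0.987, -0.0, 0.001]
force: [-0.0, -0.0, 0.2]
grip_width: 0.0424
```

```bash
python3 go.py 444 -50.5 22 162
```

```text
t 2.95 pos [ 0.4452 -0.0507  0.0227] yaw 161.59 w 0.04238421132630405 F [-0.03 -0.03  0.23]
move [ 0.039 -0.004  0.024] roll -0.041400726273070634 q [-0.26 -0.09 -0.46  1.2  -0.    0.06]
```

Call:
move_arm([
  [0, 0.2, 0, 0, 0],
  [0, 0.4, 0, 0, 0],
  [0, 0.6, 0, 0, 0],
  [0, 0.8, 0, 0, 0],
  [0, 1.0, 0, 0, 0],
])

```text
time: 3.58
position: [0.4537, -0.0246, 0.0225]
tcp_rot: [0.161, 0.987, -0.004, 0.0]
force: [-3.2, -8.0, 0.9]
grip_width: 0.0424
```

Call:
move_arm([
  [0, 0.2, 0, 0, 0],
  [0, 0.4, 0, 0, 0],
  [0, 0.6, 0, 0, 0],
])

```text
time: 3.95
position: [0.4593, -0.0076, 0.0225]
tcp_rot: [0.161, 0.987, -0.004, 0.0]
force: [-2.2, -7.2, 1.3]
grip_width: 0.0426
```

Call:
move_arm([
  [0, 0.2, 0, 0, 0],
  [0, 0.4, 0, 0, 0],
  [0, 0.6, 0, 0, 0],
])

```text
time: 4.32
position: [0.465, 0.0094, 0.0225]
tcp_rot: [0.161, 0.987, -0.004, 0.0]
force: [-2.1, -8.4, 2.1]
grip_width: 0.0427
```

Call:
move_arm([
  [0, 0.2, 0, 0, 0],
  [0, 0.4, 0, 0, 0],
  [0, 0.6, 0, 0, 0],
])

```text
time: 4.7
position: [0.4706, 0.0264, 0.0225]
tcp_rot: [0.161, 0.987, -0.004, 0.0]
force: [-2.7, -7.6, 2.7]
grip_width: 0.0427
```

```bash
python3 - <<'E'
from workcell import manip; import cv2
from det import *
print(manip.sense()["force"])
c=manip.camera("side"); cv2.imwrite("pics/s2.png",c["frame"][:,:,::-1]); det(c)
E
python3 go.py 444 -50.5 22 162
```

```text
[-2.72175395 -7.64573639  2.72481394]
blue px [242. 140.] area 1287 z 2.8 rect depth [343.0, -163.0, 1098.1, 96.7, 77.8] ray16 [440.2, 286.2, 147.7, 95.3, 77.5] [41. 63. 98.]
wood+black px [63. 67.] area 540 z 34.0 rect depth [4.6, 693.0, 89.9, 53.9, 14.2]  ray48 [6.1, 666.3, 117.8, 89.7, -81.3] [39. 38. 35.]
wood+black px [355. 121.] area 607 z 35.1 rect depth [738.1, 281.7, 100.0, 51.8, -24.1]  ray48 [729.8, 264.2, 99.5, 96.6, -24.8] [43. 53. 38.]
wood+black px [150. 172.] area 2627 z 28.4 rect depth [209.3, 218.8, 152.2, 149.8, -68.1]  ray48 [212.2, 189.4, 164.5, 145.8, -78.8] [93. 54. 35.]
wood+black px [349. 183.] area 1298 z 24.3 rect depth [655.5, 83.3, 110.9, 82.1, -37.6]  ray48 [643.3, 55.6, 106.5, 88.5, -38.3] [ 51. 109.  52.]
wood+black px [429. 193.] area 2670 z 20.5 rect depth [821.4, 10.6, 157.2, 103.2, 81.6]  ray48 [805.8, -11.2, 170.0, 110.2, 81.6] [115.  73.  47.]
wood+black px [276. 218.] area 1285 z 19.4 rect depth [466.2, 19.0, 110.1, 78.3, -18.1]  ray48 [459.0, -8.2, 105.5, 86.6, -18.5] [42. 37. 28.]
wood+black px [360. 240.] area 1593 z 23.3 rect depth [623.6, -
[... 691 characters left out ...]
ea 305 z 46.5 rect depth [737.9, 281.7, 100.0, 51.5, -24.4]  ray48 [736.1, 277.9, 99.5, 66.3, -24.8] [42. 52. 37.]
bar px [351. 175.] area 513 z 45.8 rect depth [655.9, 84.0, 90.5, 38.3, -38.1]  ray48 [652.1, 76.3, 89.9, 45.0, -38.5] [ 52. 115.  54.]
bar px [361. 232.] area 650 z 46.0 rect depth [623.7, -81.4, 91.1, 35.7, 5.6]  ray48 [620.4, -86.8, 93.5, 41.1, 4.6] [156. 131.  86.]
bar px [ 57. 271.] area 530 z 47.3 rect depth [11.2, -35.1, 120.5, 55.3, 21.0]  ray48 [10.7, -37.9, 120.8, 66.1, 18.8] [24. 26. 28.]
t 4.75 pos [0.4709 0.0272 0.0225] yaw 161.53 w 0.04282418188384737 F [-2.13 -6.19  2.25]
move [ 0.029 -2.74   0.034] roll -0.04677050994316403 q [-0.08 -0.03 -0.4   1.2  -0.01  0.24]
```

View pics/s2.png

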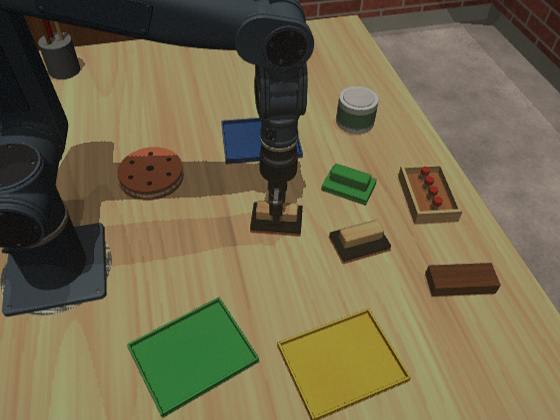

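The drag is about 8 N, so the near block is the coarse one. It slid about 75 mm and stayed flat, seen at (276,218). Next I grip and lift it.

Call:
move_arm([
  [0, -0.13, 0, 0, 1],
  [0, -0.13, 0, 0, 1],
  [0, -0.13, 0, 0, 1],
  [0, -0.13, 0, 0, 1],
  [0, -0.13, -0.5, 0, 1],
  [0, -0.13, -1.2, 0, 1],
  [0, -0.13, -2, 0, 1],
  [0, -0.13, -2.6, 0, 1],
  [0, -0.13, -2.6, 0, 1],
  [0, -0.13, -2.6, 0, 1],
], newtons=70)

```text
time: 6.0
position: [0.4686, 0.0258, 0.0984]
tcp_rot: [0.16, 0.987, 0.0, -0.001]
force: [-0.2, 0.9, -9.3]
grip_width: 0.0325
```

```bash
python3 go.py 503.5 -330 100 189.1
```

```text
t 6.0 pos [0.4686 0.0258 0.0984] yaw 161.6 w 0.03250809517347175 F [-0.22  0.95 -9.3 ]
move [ -4.846 -10.887  -0.061] roll -2.749705363599915 q [-0.09 -0.08 -0.29  1.36  0.    0.23]
```

Call:
move_arm([
  [-0.2, -0.6, 0, 0, 1],
  [-0.6, -1.6, 0, -0.3, 1],
  [-1.1, -2.8, 0, -0.6, 1],
  [-1.8, -4.1, 0, -1.0, 1],
  [-2.4, -5.4, 0, -1.4, 1],
  [-3.0, -6.7, 0, -1.8, 1],
  [-3.6, -8.0, 0, -2.2, 1],
  [-4.1, -9.3, 0, -2.5, 1],
  [-4.6, -10.3, 0, -2.75, 1],
  [-4.85, -10.89, 0, -2.75, 1],
  [-4.85, -10.89, 0, -2.75, 1],
  [-4.85, -10.89, 0, -2.75, 1],
])

```text
time: 7.5
position: [0.5039, -0.3288, 0.0986]
tcp_rot: [-0.079, 0.997, 0.001, -0.001]
force: [0.0, -0.2, -9.1]
grip_width: 0.0329
```

```bash
python3 go.py 503.5 -330 27 189.1;  python3 - <<'E'
from workcell import manip; import cv2
from det import *
c=manip.camera("top"); cv2.imwrite("pics/t3.png",c["frame"][:,:,::-1])
c=manip.camera("side"); cv2.imwrite("pics/s3.png",c["frame"][:,:,::-1])
E
```

```text
t 7.5 pos [ 0.5039 -0.3288  0.0986] yaw -170.88 w 0.0328829040713941 F [ 0.01 -0.22 -9.08]
move [ 0.016 -0.044  2.387] roll 0.0015950910297533483 q [-0.69  0.26  0.07  1.39  0.   -0.85]
```

View pics/s3.png

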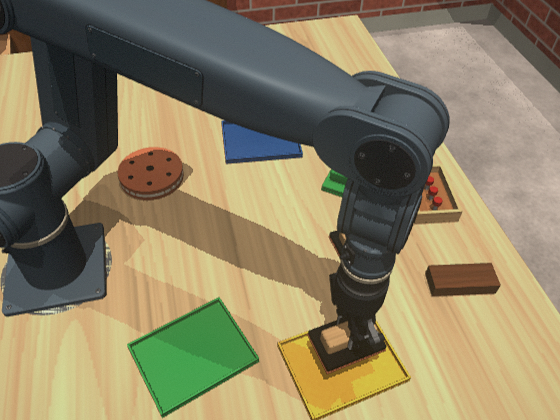

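The side view shows block_1 held level above the yellow tray, at about (348,345). I lower it.

Call:
move_arm([
  [0, -0.04, 0.7, 0, 1],
  [0, -0.04, 1.4, 0, 1],
  [0, -0.04, 2.0, 0, 1],
  [0, -0.04, 2.25, 0, 1],
  [0, -0.04, 2.36, 0, 1],
  [0, -0.04, 2.4, 0, 1],
  [0, -0.04, 2.4, 0, 1],
  [0, -0.04, 2.4, 0, 1],
])

```text
time: 8.6
position: [0.5051, -0.332, 0.0284]
tcp_rot: [-0.079, 0.997, -0.0, 0.001]
force: [0.2, -0.4, -9.2]
grip_width: 0.0329
```

Call:
move_arm([
  [0, 0.03, 0.05, 0, 1],
  [0, 0.03, 0.07, 0, 1],
  [0, 0.03, 0.07, 0, 1],
])

```text
time: 8.98
position: [0.505, -0.3317, 0.0277]
tcp_rot: [-0.079, 0.997, -0.001, 0.001]
force: [-3.7, 2.1, 2.9]
grip_width: 0.0328
```

Touchdown: the vertical load is gone. Release and rise.

Call:
move_arm([
  [0, 0, 0, 0, 0],
  [0, 0, 0, 0, -0.1],
  [0, 0, 0, 0, -0.15],
  [0, 0, -0.6, 0, -0.15],
  [0, 0, -1.5, 0, -0.15],
  [0, 0, -2.5, 0, -0.15],
  [0, 0, -3, 0, -0.15],
])

```text
time: 9.85
position: [0.5058, -0.3317, 0.1191]
tcp_rot: [-0.079, 0.997, -0.002, 0.002]
force: [0.5, -1.2, -0.1]
grip_width: 0.0494
```

```bash
python3 go.py 624.5 -80 90 185.8
```

```text
t 9.85 pos [ 0.5058 -0.3317  0.1191] yaw -170.9 w 0.04941061950965228 F [ 0.51 -1.16 -0.07]
move [-5.23   7.662  0.961] roll 0.32972861877474313 q [-0.69  0.25  0.11  1.42  0.   -0.85]
```

Call:
move_arm([
  [-0.4, 0.6, 0, 0, -0.15],
  [-1.0, 1.5, 0, 0, -0.15],
  [-1.7, 2.5, 0, 0.1, -0.15],
  [-2.4, 3.5, 0.2, 0.2, -0.15],
  [-3.1, 4.5, 0.4, 0.3, -0.15],
  [-3.8, 5.6, 0.6, 0.33, -0.15],
  [-4.5, 6.6, 0.8, 0.33, -0.15],
  [-5.0, 7.3, 0.96, 0.33, -0.15],
  [-5.23, 7.66, 0.96, 0.33, -0.15],
  [-5.23, 7.66, 0.96, 0.33, -0.15],
  [-5.23, 7.66, 0.96, 0.33, -0.15],
])

```text
time: 11.22
position: [0.6228, -0.0796, 0.0867]
tcp_rot: [-0.05, 0.999, -0.0, -0.0]
force: [0.1, -1.0, 0.1]
grip_width: 0.049
```

```bash
python3 go.py 624.5 -80 22 185.8;  python3 - <<'E'
from workcell import manip; import cv2
from det import *
c=manip.camera("top"); cv2.imwrite("pics/t4.png",c["frame"][:,:,::-1]); det(c)
c=manip.camera("side"); cv2.imwrite("pics/s4.png",c["frame"][:,:,::-1]); det(c)
c=manip.camera("wrist"); cv2.imwrite("pics/w4.png",c["frame"][:,:,::-1])
E
```

```text
t 11.225 pos [ 0.6228 -0.0796  0.0867] yaw -174.25 w 0.04897699155622268 F [ 0.13 -0.99  0.12]
move [-0.057 -0.019  2.158] roll -0.004820925839521806 q [-0.23  0.33  0.13  1.38 -0.   -0.33]
blue px [147. 201.] area 5962 z 2.8 rect depth [448.0, 180.0, 432.0, 214.8, 68.4] ray16 [491.2, 290.0, 184.4, 145.9, -5.8] [ 50. 101. 162.]
yellow px [440. 193.] area 4181 z 3.3 rect depth [449.8, -179.1, 494.1, 208.3, -70.4] ray16 [502.3, -326.9, 187.1, 150.4, 9.2] [222. 213.  10.]
wood+black px [271.  51.] area 2511 z 16.2 rect depth [826.3, 21.7, 131.3, 104.1, 81.4]  ray48 [810.7, 22.6, 129.1, 112.9, 81.4] [187. 114.  56.]
wood+black px [150.  95.] area 538 z 36.1 rect depth [726.9, 295.3, 98.4, 41.9, -59.8]  ray48 [719.0, 291.6, 98.6, 63.6, -60.7] [40. 63. 47.]
wood+black px [245. 124.] area 1697 z 18.7 rect depth [659.8, 86.6, 111.3, 77.4, -38.8]  ray48 [644.5, 83.9, 107.3, 74.6, -38.7] [ 29. 116.  47.]
wood+black px [442. 191.] area 790 z 13.6 rect depth [504.8, -329.7, 190.2, 152.3, 9.1]  ray48 [495.7, -315.7, 183.3, 146.8, 9.1] [197. 179.  10.]
wood+black px [146. 199.] area 777 z 13.9 rec
[... 2254 characters left out ...]
 51.]
wood+black px [343. 364.] area 1190 z 13.9 rect depth [502.3, -331.1, 191.2, 151.6, 9.3]  ray48 [493.0, -346.7, 184.0, 146.7, 9.4] [139. 118.  41.]
wood+black px [343. 361.] area 2639 z 23.0 rect depth [502.4, -334.2, 112.0, 78.0, 8.8]  ray48 [494.3, -348.4, 109.5, 78.8, 9.1] [55. 42. 29.]
bar px [359. 233.] area 562 z 46.2 rect depth [622.7, -81.8, 88.9, 36.0, 6.1]  ray48 [620.3, -87.0, 93.3, 40.7, 5.9] [126.  98.  65.]
bar px [ 57. 271.] area 532 z 47.9 rect depth [11.6, -35.2, 120.4, 54.8, 21.6]  ray48 [14.0, -39.9, 119.7, 65.1, 22.1] [25. 28. 29.]
bar px [344. 354.] area 1080 z 50.5 rect depth [501.9, -333.1, 90.5, 36.2, 9.4]  ray48 [500.6, -336.2, 93.2, 38.7, 9.0] [162. 137.  90.]
```

View pics/w4.png

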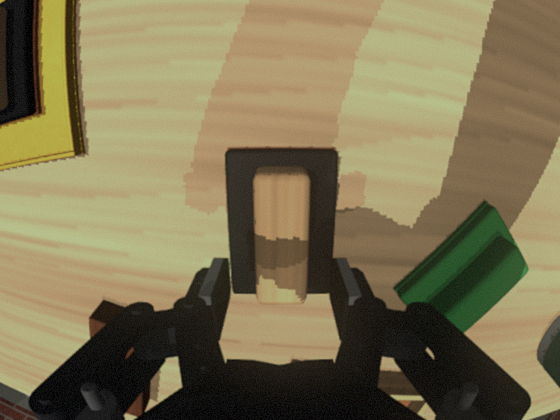

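View pics/t4.png

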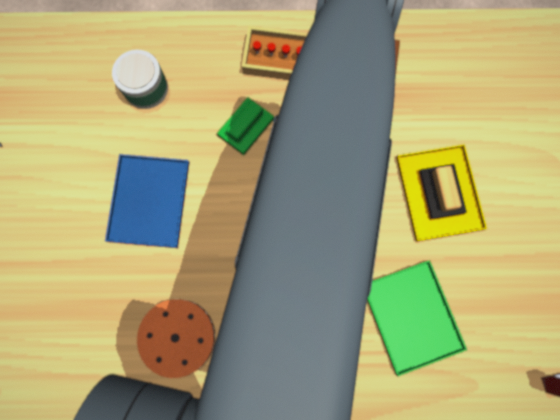

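Block_1 lies within about 1–3 mm of the yellow tray's centre, at (441,190) in the top view. The wrist view shows block_2's bar (column about 281) centred between the fingers. I descend and grip. I will also feel its drag with a short slide, to cross-check which is which.

Call:
move_arm([
  [-0.05, -0.01, 0.8, 0, -0.15],
  [-0.05, -0.01, 1.5, 0, -0.15],
  [-0.05, -0.01, 2.0, 0, -0.1],
  [-0.05, -0.01, 2.14, 0, 0],
  [-0.05, -0.01, 2.14, 0, 0],
  [-0.05, -0.01, 2.14, 0, 0],
])

```text
time: 12.12
position: [0.6255, -0.0793, 0.0237]
tcp_rot: [-0.051, 0.999, -0.0, 0.001]
force: [0.2, -0.1, 0.3]
grip_width: 0.0425
```

Call:
move_arm([
  [0, 0.2, 0, 0, 0],
  [0, 0.4, 0, 0, 0],
  [0, 0.6, 0, 0, 0],
])

```text
time: 12.5
position: [0.6236, -0.0616, 0.0236]
tcp_rot: [-0.05, 0.999, -0.001, 0.001]
force: [0.1, -4.2, 2.5]
grip_width: 0.0431
```

Call:
move_arm([
  [0, 0.2, 0, 0, 0],
  [0, 0.4, 0, 0, 0],
  [0, 0.6, 0, 0, 0],
])

```text
time: 12.88
position: [0.621, -0.043, 0.0226]
tcp_rot: [-0.051, 0.999, -0.0, 0.0]
force: [0.3, -3.5, 2.8]
grip_width: 0.0431
```

Call:
move_arm([
  [0, 0.1, 0, 0, 0],
  [0, 0.2, 0, 0, 0],
  [0, 0.3, 0, 0, 0],
])

```text
time: 13.25
position: [0.6199, -0.0342, 0.0224]
tcp_rot: [-0.05, 0.999, -0.0, -0.0]
force: [0.2, -2.1, 1.9]
grip_width: 0.0425
```

Call:
move_arm([
  [0, 0.1, 0, 0, 0],
  [0, 0.2, 0, 0, 0],
  [0, 0.3, 0, 0, 0],
])

```text
time: 13.62
position: [0.619, -0.0252, 0.0223]
tcp_rot: [-0.051, 0.999, 0.0, -0.0]
force: [-0.5, -2.6, 1.4]
grip_width: 0.0427
```

Call:
move_arm([
  [0, 0.1, 0, 0, 0],
  [0, 0.2, 0, 0, 0],
  [0, 0.3, 0, 0, 0],
])

```text
time: 14.0
position: [0.6181, -0.0162, 0.0224]
tcp_rot: [-0.051, 0.999, 0.0, -0.0]
force: [1.3, -2.5, 0.9]
grip_width: 0.0428
```

```bash
python3 - <<'E'
from workcell import manip; import cv2
from det import *
c=manip.camera("side"); cv2.imwrite("pics/s5.png",c["frame"][:,:,::-1]); det(c)
E
python3 go.py 492.5 291 100 174.2
```

```text
blue px [260. 139.] area 2569 z 2.8 rect depth [434.7, -176.7, 1097.3, 188.7, 83.0] ray16 [490.7, 288.0, 187.0, 147.4, -5.5] [ 44.  66. 100.]
wood+black px [261. 138.] area 560 z 12.6 rect depth [490.8, 289.6, 190.1, 160.8, -5.7]  ray48 [481.6, 246.9, 182.2, 155.2, -5.8] [35. 41. 55.]
wood+black px [150. 172.] area 2624 z 28.5 rect depth [209.5, 217.8, 153.4, 148.7, -87.2]  ray48 [211.9, 188.8, 166.1, 145.0, -87.0] [95. 54. 36.]
wood+black px [429. 193.] area 2675 z 20.2 rect depth [821.8, 10.2, 155.4, 102.6, 81.3]  ray48 [805.8, -10.9, 169.4, 110.2, 81.7] [117.  73.  48.]
wood+black px [345. 222.] area 1252 z 18.8 rect depth [617.1, -22.7, 111.2, 78.6, 4.9]  ray48 [603.1, -35.5, 110.2, 108.7, 5.8] [40. 35. 26.]
wood+black px [ 59. 278.] area 4676 z 11.6 rect depth [-1.9, -3.1, 195.6, 192.9, 89.9]  ray48 [10.5, -33.8, 186.5, 184.2, -90.0] [57. 64. 67.]
wood+black px [462. 279.] area 1989 z 30.2 rect depth [788.0, -223.3, 132.5, 59.4, -9.2]  ray48 [771.3, -239.6, 136.1, 68.6, -10.2] [82. 52. 32.]
wood+black px [192. 356.] area 1142 z 14.1 rect depth [244.4, -254.8, 190.5, 152.7, 18.8]
[... 241 characters left out ...]
659 z 23.0 rect depth [501.5, -330.4, 110.4, 83.4, 8.7]  ray48 [493.8, -346.5, 109.9, 79.2, 9.0] [57. 42. 28.]
bar px [341. 213.] area 407 z 45.8 rect depth [598.1, -23.4, 65.4, 52.7, -84.9]  ray48 [595.3, -22.7, 82.2, 56.1, -85.1] [93. 73. 51.]
bar px [ 57. 271.] area 529 z 47.4 rect depth [11.7, -34.0, 120.7, 56.4, 22.4]  ray48 [10.6, -37.7, 120.8, 65.6, 18.8] [25. 27. 29.]
bar px [344. 354.] area 1083 z 50.3 rect depth [501.9, -333.5, 90.2, 35.1, 9.3]  ray48 [501.0, -336.3, 92.5, 39.0, 9.0] [158. 134.  88.]
t 14.05 pos [ 0.618  -0.0157  0.0224] yaw -174.18 w 0.042965021418170726 F [-0.56 -2.84  1.2 ]
move [ 3.127 10.596 -2.578] roll 1.16196828246932 q [-0.13  0.34  0.02  1.25  0.   -0.24]
```

View pics/s5.png

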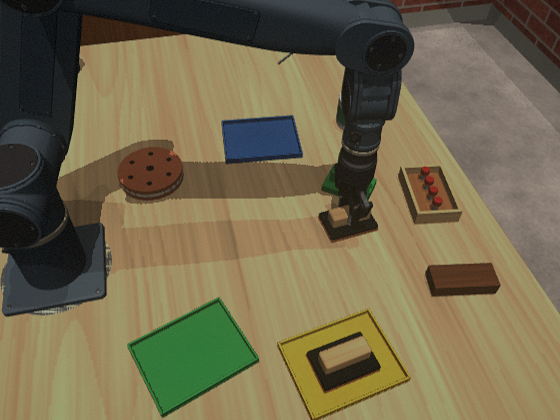

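Block_2 drags with only about 2–2.5 N against about 8 N for block_1, so it is the fine one. I grip and lift it.

Call:
move_arm([
  [0, -0.13, 0, 0, 1],
  [0, -0.13, 0, 0, 1],
  [0, -0.13, 0, 0, 1],
  [0, -0.13, 0, 0, 1],
  [0, -0.13, -0.5, 0, 1],
  [0, -0.13, -1.2, 0, 1],
  [0, -0.13, -2, 0, 1],
  [0, -0.13, -2.7, 0, 1],
  [0, -0.13, -2.8, 0, 1],
  [0, -0.13, -2.8, 0, 1],
], newtons=70)

```text
time: 15.3
position: [0.6174, -0.0206, 0.1045]
tcp_rot: [-0.05, 0.999, 0.0, -0.002]
force: [-0.8, 0.6, -8.0]
grip_width: 0.0326
```

```bash
python3 go.py 492.5 291 105 174.2
```

```text
t 15.3 pos [ 0.6174 -0.0206  0.1045] yaw -174.24 w 0.03257785529872782 F [-0.83  0.61 -7.95]
move [ 3.0990e+00  1.0753e+01 -4.0000e-03] roll 1.1564968341557005 q [-0.14  0.3   0.13  1.41 -0.   -0.24]
```

Call:
move_arm([
  [0.2, 0.6, 0, 0, 1],
  [0.5, 1.6, 0, 0.1, 1],
  [0.9, 2.8, 0, 0.2, 1],
  [1.3, 4.1, 0, 0.3, 1],
  [1.7, 5.4, 0, 0.5, 1],
  [2.1, 6.7, 0, 0.7, 1],
  [2.5, 8.0, 0, 0.9, 1],
  [2.8, 9.2, 0, 1.1, 1],
  [3.0, 10.2, 0, 1.16, 1],
  [3.1, 10.75, 0, 1.16, 1],
  [3.1, 10.75, 0, 1.16, 1],
  [3.1, 10.75, 0, 1.16, 1],
])

```text
time: 16.8
position: [0.4935, 0.2902, 0.1061]
tcp_rot: [0.051, 0.999, -0.001, -0.0]
force: [-0.0, -0.2, -8.2]
grip_width: 0.0329
```

```bash
python3 go.py 492.5 291 28 174.2;  python3 - <<'E'
from workcell import manip; import cv2
from det import *
c=manip.camera("side"); cv2.imwrite("pics/s6.png",c["frame"][:,:,::-1])
E
```

```text
t 16.8 pos [0.4935 0.2902 0.1061] yaw 174.16 w 0.03294855852020803 F [-0.01 -0.21 -8.25]
move [0.036 0.027 2.602] roll -0.004062436189599339 q [ 0.42  0.18 -0.01  1.39 -0.    0.52]
```

View pics/s6.png

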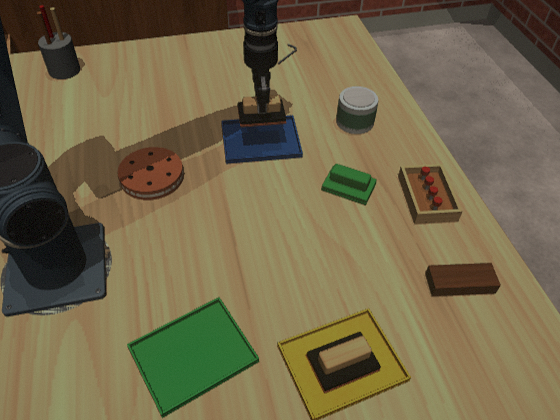

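The side view shows block_2 level above the blue tray, at about (262,110). I lower it slowly at the end.

Call:
move_arm([
  [0.03, 0.03, 0.7, 0, 1],
  [0.03, 0.03, 1.4, 0, 1],
  [0.03, 0.03, 2.1, 0, 1],
  [0.03, 0.03, 2.45, 0, 1],
  [0.03, 0.03, 2.57, 0, 1],
  [0.03, 0.03, 2.61, 0, 1],
  [0.03, 0.03, 2.61, 0, 1],
  [0.03, 0.03, 2.61, 0, 1],
])

```text
time: 17.85
position: [0.4934, 0.2925, 0.0292]
tcp_rot: [0.051, 0.999, 0.0, 0.001]
force: [-0.3, -0.7, -7.8]
grip_width: 0.0329
```

Call:
move_arm([
  [0, -0.04, 0.06, 0, 1],
  [0, -0.04, 0.09, 0, 1],
  [0, -0.04, 0.09, 0, 1],
])

```text
time: 18.23
position: [0.4932, 0.2912, 0.0269]
tcp_rot: [0.051, 0.999, 0.0, 0.001]
force: [-1.2, -0.9, -0.5]
grip_width: 0.0328
```

Call:
move_arm([
  [0, 0, 0, 0, 0],
  [0, 0, 0, 0, -0.1],
  [0, 0, 0, 0, -0.15],
  [0, 0, -0.6, 0, -0.15],
  [0, 0, -1.5, 0, -0.15],
  [0, 0, -2.5, 0, -0.15],
  [0, 0, -3.5, 0, -0.15],
  [-1, -1, -4.5, 0, -0.15],
  [-1, -3, -5, 0, -0.15],
  [-1, -5, -5, 0, -0.15],
  [-1, -6, -5, 0, -0.15],
  [-1, -6, -5, 0, -0.15],
])

```text
time: 19.73
position: [0.5047, 0.107, 0.1773]
tcp_rot: [0.053, 0.999, 0.0, 0.001]
force: [0.9, -0.1, -0.7]
grip_width: 0.0493
```

Run:
```python
from workcell import manip; import cv2
from det import *
c=manip.camera("top"); cv2.imwrite("pics/t7.png",c["frame"][:,:,::-1]); det(c)
c=manip.camera("side"); cv2.imwrite("pics/s7.png",c["frame"][:,:,::-1]); det(c)
cv2.imwrite("pics/z7.png",cv2.resize(c["frame"][90:190,190:330,::-1],None,fx=5,fy=5))
```

```text
yellow px [440. 193.] area 4172 z 3.2 rect depth [450.1, -179.4, 494.8, 208.6, -70.4] ray16 [502.3, -326.8, 187.1, 150.5, 9.2] [205. 193.  10.]
wood+black px [278.  53.] area 3166 z 16.5 rect depth [825.4, 12.4, 150.2, 105.3, 81.4]  ray48 [809.6, 13.5, 147.5, 112.4, 81.4] [169. 104.  51.]
wood+black px [383.  67.] area 1511 z 30.2 rect depth [790.3, -220.9, 133.5, 55.5, -10.1]  ray48 [774.6, -214.0, 139.3, 56.4, -10.1] [114.  66.  36.]
wood+black px [251. 120.] area 1142 z 19.4 rect depth [664.8, 82.1, 95.4, 77.2, -38.7]  ray48 [650.2, 78.9, 92.7, 74.6, -37.8] [ 34. 163.  62.]
wood+black px [442. 191.] area 780 z 13.6 rect depth [504.8, -329.0, 190.3, 152.5, 9.2]  ray48 [495.8, -315.8, 183.3, 146.4, 9.1] [178. 162.  10.]
wood+black px [442. 191.] area 1901 z 22.9 rect depth [504.6, -330.5, 110.1, 77.1, 9.1]  ray48 [496.3, -318.0, 107.5, 78.3, 9.1] [84. 69. 44.]
wood+black px [416. 320.] area 846 z 13.8 rect depth [246.5, -252.9, 190.6, 151.3, 18.9]  ray48 [247.2, -242.4, 183.1, 145.7, 18.8] [ 64. 149.  70.]
wood+black px [303. 408.] area 1550 z 11.0 rect depth [76.5, -26.2, 137.9, 42
[... 1914 characters left out ...]
] [126. 106.  35.]
wood+black px [343. 361.] area 2654 z 22.9 rect depth [502.1, -333.5, 110.8, 77.1, 8.5]  ray48 [493.9, -347.8, 110.1, 77.4, 9.0] [51. 37. 25.]
bar px [261. 128.] area 463 z 49.1 rect depth [491.9, 288.5, 90.2, 40.5, -6.3]  ray48 [490.3, 280.6, 90.4, 51.9, -5.8] [93. 73. 47.]
bar px [350. 175.] area 517 z 45.3 rect depth [656.3, 84.0, 90.3, 39.2, -40.1]  ray48 [652.5, 76.9, 89.8, 44.2, -38.9] [ 49. 108.  51.]
bar px [ 57. 271.] area 539 z 47.5 rect depth [11.4, -34.5, 120.5, 55.0, 21.7]  ray48 [11.4, -37.1, 120.7, 68.4, 20.5] [22. 25. 26.]
bar px [344. 354.] area 1078 z 50.4 rect depth [501.8, -333.4, 90.8, 35.7, 9.2]  ray48 [500.5, -336.1, 93.3, 38.6, 9.3] [146. 124.  81.]
```

View pics/t7.png

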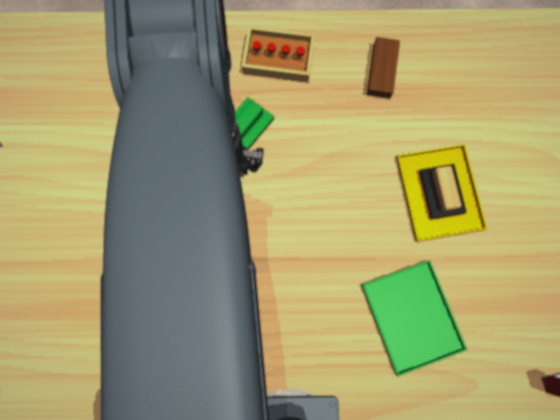

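View pics/s7.png

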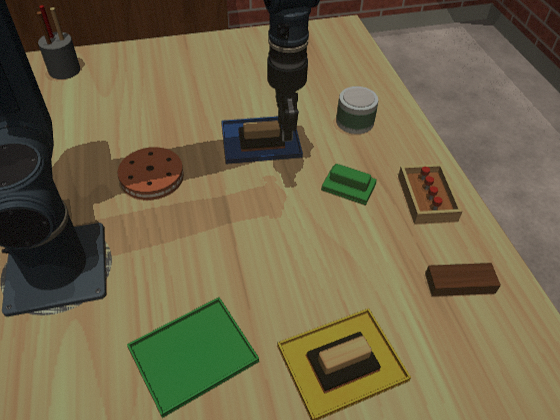

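The side view shows block_2 centred in the blue tray at (261,135), but the arm hides it from the top camera. I clear the arm for one last top check.

Call:
move_arm([
  [0, -1, -0.5, 0, -0.15],
  [0, -2, -0.5, 0, -0.15],
  [0, -3.5, -0.5, 0, -0.15],
  [0, -5, -0.5, 0, -0.15],
  [0, -6, -0.5, 0, -0.15],
  [0, -6, -0.5, 0, -0.15],
  [0, -6, -0.5, 0, -0.15],
])

```text
time: 20.7
position: [0.4865, -0.069, 0.1907]
tcp_rot: [0.05, 0.999, 0.0, 0.0]
force: [0.2, 0.7, 0.1]
grip_width: 0.049
```

Run:
```python
from workcell import manip; import cv2
from det import *
c=manip.camera("top"); cv2.imwrite("pics/t8.png",c["frame"][:,:,::-1]); det(c)
P=points(c); q=P[170:235,110:185].reshape(-1,3)
for zl,zh in((.035,.06),):
    b=q[(q[:,2]>zl)&(q[:,2]<zh)]; print("z spread",np.percentile(b[:,2],[5,50,95]))
```

```text
blue px [147. 202.] area 3998 z 3.0 rect depth [448.0, 179.6, 431.3, 215.0, 68.4] ray16 [491.2, 290.0, 184.4, 145.8, -5.8] [ 49.  99. 158.]
yellow px [445. 196.] area 3597 z 3.2 rect depth [446.9, -180.9, 495.5, 201.6, -70.4] ray16 [502.3, -327.0, 187.1, 150.1, 9.2] [219. 209.  10.]
wood+black px [278.  53.] area 3158 z 16.4 rect depth [825.0, 12.5, 150.2, 104.4, 81.6]  ray48 [809.2, 13.5, 147.5, 113.2, 81.4] [184. 113.  56.]
wood+black px [150.  95.] area 533 z 35.7 rect depth [726.6, 295.2, 98.3, 42.4, -60.0]  ray48 [717.4, 291.9, 98.6, 63.0, -62.5] [39. 62. 47.]
wood+black px [245. 125.] area 1697 z 18.8 rect depth [659.2, 86.1, 111.2, 76.9, -38.5]  ray48 [644.3, 83.7, 107.2, 75.1, -38.7] [ 37. 177.  68.]
wood+black px [453. 196.] area 605 z 13.7 rect depth [504.9, -329.1, 190.9, 151.9, 9.4]  ray48 [495.7, -315.7, 183.3, 146.7, 9.1] [194. 176.  10.]
wood+black px [146. 199.] area 788 z 13.7 rect depth [494.5, 292.5, 191.5, 151.2, -5.8]  ray48 [485.4, 282.0, 183.9, 146.1, -6.0] [ 65.  96. 138.]
wood+black px [442. 191.] area 1905 z 23.0 rect depth [504.6, -330.6, 110.0, 78.1, 8.9] 
[... 252 characters left out ...]
246.3, -253.0, 191.1, 150.8, 18.6]  ray48 [247.2, -242.3, 183.1, 145.8, 18.8] [ 71.5 157.   74. ]
wood+black px [175. 338.] area 4827 z 28.7 rect depth [212.2, 221.2, 149.1, 147.6, 89.5]  ray48 [213.5, 215.8, 147.7, 144.1, 89.3] [150.  80.  46.]
bar px [244. 119.] area 682 z 45.9 rect depth [658.8, 86.2, 89.9, 35.1, -39.4]  ray48 [655.7, 85.7, 90.9, 36.0, -38.8] [ 36. 179.  68.]
bar px [447. 187.] area 793 z 49.9 rect depth [504.8, -329.9, 91.0, 34.8, 9.3]  ray48 [503.3, -328.3, 91.2, 38.8, 9.6] [219. 195. 115.]
bar px [144. 196.] area 788 z 50.0 rect depth [495.0, 290.6, 90.4, 34.8, -5.9]  ray48 [493.6, 288.8, 91.7, 37.4, -6.3] [221.  195.  115.5]
z spread [0.04131434 0.04997282 0.05282705]
```

View pics/t8.png

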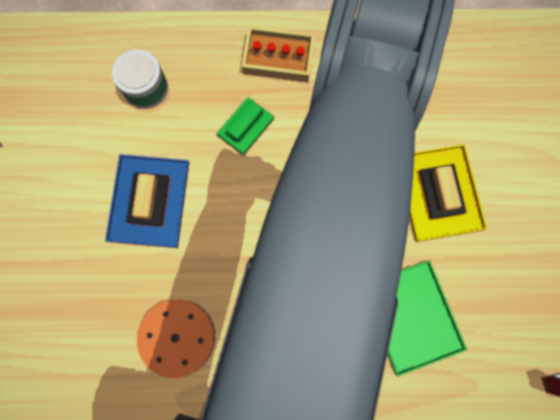

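Both blocks lie flat and centred: blue tray at (147,199), yellow tray at (442,191). I hand the job in.

```bash
python3 -c "
from workcell import manip; print(manip.job_done())"
```

```text
the job is handed in; nothing more can be done
None
```

The coarse block is in the middle of the yellow tray and the fine block in the middle of the blue tray, both flat on their soles. I handed the job in at about 21 s.

- **Telling them apart:** I slid the near block flat about 75 mm and it dragged with about 8 N, so it is the coarse one. As a cross-check I slid the far block about 58 mm. It dragged with about 2–2.5 N when slow and 3.5–4 N when faster. That is above the 0.9–1.7 N expected for the fine block, probably because of sensor offset and a slight downward press of 1–3 N. It is still far below the coarse block's drag, so the identification is clear.
- **Final check, top camera:** each block's centre was within about 2 mm of its tray's centre and turned less than 1° from it. The bar tops stood at 50 mm, against 52 mm nominal. The camera read about 2 mm low on the bench as well, so both blocks sit on the tray floors.
- **Final check, side camera:** it put the coarse block 2–3 mm off in y, and was partly blocked for the fine one.
- **Robot:** the gripper was clear of both blocks, at a height of 0.19 m.

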